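Close the vial canister with its nested lids, then lift the outer lid alone

TASK

An amber vial stands in the open blue-banded canister: pick up the matching blue pair of nested lids by the inner lid's black knob, so that both come along as one, seat them fully home on the blue canister without dropping them, and let go of the knob. Then lift the blue outer lid off alone, without unseating the inner lid, and finish still holding the outer lid level, about ten centimetres higher than it sat, so that a seal can be put over the inner lid. Leave the blue canister standing where it is, and the orange canister, its lids and everything else on the bench alone.

Things in the scene. Friction and masses are not known exactly. Their poses are not given: they have to be found in the camera images.
- canister_blue: Loose open canister, aluminium with a blue band, 0.45 kg. Origin: centre of its underside, z up. Body 66 mm in diameter up to a shoulder at z 70 mm; above it a steel neck 54 mm in diameter up to the rim at 94 mm; bore 47 mm. The vial inside it stays below 78 mm.
- inner_lid_blue: Blue set's inner lid, loose, 0.11 kg. Origin: centre of its underside, z up. Rubber plug 44 mm in diameter, chamfered, z 0-12 mm; flange 54 mm, z 12-16; black knob 18 mm, z 16-46, blue on top. Starts on a fixed white rest (base 78 mm, rim 30 mm high), origin at height 18 mm. Seated, the flange lies on the canister's rim and its origin 82 mm above the canister's.
- outer_lid_blue: Blue set's outer lid, loose, 0.08 kg: blue cap, open below, 63 mm in diameter. Origin: centre of its lower edge, z up. Skirt inside 58 mm; top plate z 23-26 mm with a 24 mm hole. Starts nested: plate lying loose on the inner lid's flange (origin 7 mm below that lid's), 27 mm of knob out through the hole. On the canister its edge is 5 mm above the shoulder, origin 75 mm above the canister's.
- sample_vial: Amber glass vial with black cap, 33 mm in diameter, 74 mm high, loose inside the blue canister; origin at the centre of its underside.
- canister_orange: The other canister, not to be used: like the blue one but smaller, with an orange band, 56 mm in diameter, 80 mm high, open and empty. Origin at the centre of its underside. Bystander.
- inner_lid_orange: Inner lid of the orange set, on a white rest of its own; knob 17 mm in diameter with an orange top, flange 44 mm in diameter, 46 mm high; origin at the centre of the plug's underside. Bystander.
- outer_lid_orange: Outer lid of the orange set, an orange cap 53 mm in outer diameter, 26 mm high, nested on its inner lid; origin at the centre of its lower edge. Bystander.
- wash_bottle: White wash bottle with blue cap and bent spout, 68x105x204 mm, origin at the centre of its underside. Bystander.
- flask: Small conical glass flask, 79 mm in diameter, 102 mm high, origin at the centre of its underside. Bystander.
- slide_box: Closed blue plastic slide box, 93x118x38 mm, origin at the centre of its underside. Bystander.
- timer: White bench timer with display, 59x66x26 mm, origin at the centre of its underside. Bystander.
- vial_a: Amber vial with black cap, 33 mm in diameter, 74 mm high, standing on the bench; origin at the centre of its underside. Bystander.
- vial_b: Second amber vial standing on the bench, the same size and origin. Bystander.
- marker_b: Grey and blue marker pen lying on the bench, 139 mm long, 15 mm thick, origin under its middle. Bystander.

How it is judged:
By the outcome, as a careful person would: the job done as asked, in the order asked, and still so for the second after the job is handed in, while the arm keeps its last pose, push and grip.
It also fails if it takes over 45 s, if anything falls off the work surface, if the arm or the gripper's body presses on something with over 40 N, if the wrist force passes 120 N, or if a joint passes its speed limit or range.

ROBOT

A 6-joint arm with a two-finger parallel gripper is mounted at the origin on a cart in front of the work surface, level with it; the furniture and walls round the work are solid. World frame = base frame: x ahead of the robot, y to its left, z up, the work surface at z = 0. Lengths are in m, angles in rad, forces in N, time in s.
With the tool pointing down it reaches from about 0.35 to 0.85 m from the base axis. Payload 8.1 kg.
Tool frame: the origin (TCP) lies at the very end of the fingers, on their centre line; the grasp point (between the pads) lies 19 mm behind it (r.grip_depth is the distance from the TCP to the grasp point, in m); z points along the fingers, y is the line along which they close (so a half turn about z gives the same grasp; the last joint's range is limited). The gripper opens to 85 mm and grips with 20 to 120 N. Pads are 22 mm wide; open, the fingers measure 114 mm over their backs; the gripper's body (76 mm by 85 mm) begins 54 mm behind the grasp point. The pads swing forward as they close: fully open they stand 13 mm farther back than shut.
Start: joints at [-1.314, 0.13, 1.488, -0, 1.523, -0.085], TCP at [0.201, -0.565, 0.231] pointing down, gripper open.
Joint ranges: [-2.96, 2.96], [-0.89, 2.26], [0.02, 2.5], [-1.34, 4.48], [0, 2.73], [-2.66, 2.66]. Speed limits (rad/s): [2.39, 2.39, 2.79, 3.14, 3.14, 3.14].

INTERFACE

Orientations are given as a rotation vector (axis times angle).
In Python, from workcell import r, camera, camera_params gives the robot as it stands.
- The arm moves only by the tool move_arm, never from a script. Its arguments are lists of equal length, an entry for each row: "linear": the shift along the tool's x, y, z in m, a list of three; "delta_rot": the turn, a rotation vector about the tool's x, y, z in rad, a list of three; "fingers": the finger opening in m, from 0 to 0.0854. In form: {"linear": [[tx, ty, tz], ...], "delta_rot": [[rx, ry, rz], ...], "fingers": [fingers, ...]}. A call has 1 to 5 rows; each row shifts and turns the commanded pose from where the row before left it, along the tool's axes as they then stand; what a row does not reach is not made up. A row lasts 1/8 s, in which the tool goes at most 62.5 mm and 10.7 degrees, less where a joint would pass 70% of its speed; a pose out of reach is approached as far as the arm can. A call with a gripper value outside its range is refused whole. The fingers move at their own pace and stop on an object; "grip_force" is the grip in N (left out, the last holds). Time passes only in rows, so rows that do not move let the fingers close. It gives the time, the measured TCP pose, the force, the opening and the grip force at its end, in the units of the state.
- r.read_state(): the state, without advancing time (a new reading comes with each control period).
- camera(name): name is "scene" or "top" or "wrist"; returns (picture, depth): 480x640x3 uint8, blue, green, red; 480x640 float32, m along the optical axis (not along the pixel's ray), 0 where there is no reading.
- camera_params(name): a dict with "camera_matrix" (3x3 intrinsics, pixels), "R" (3x3) and "t" (3): a world point X has camera coordinates R X + t. Camera axes: x right, y down, z forward; pixel columns grow to the right and rows downward; lengths in m; the calibration is good to about 2 mm. The wrist camera is an equidistant fisheye: a pixel r from the principal point sees the ray r / f radians off the axis. A picture is of the moment at which its call begins: read the wrist's pose just before it. camera_params takes no time and is no camera call; for the wrist camera it gives the pose at the moment of the call.
- r.sign_off(): hands the job in; it is judged then, once.
The state is a dict: "time": time; "q": joint angles; "dq": joint speeds; "joint_efforts": joint torques, N m; "ee_pos": TCP position; "tcp_rot": TCP orientation; "wrist_force": force on the tool from outside, world axes, zero at the start; "ft_torque": the same for the moment, N m; "gripper_width": finger opening in m; "gripper_force": force on a finger pad.
Only numpy, scipy, OpenCV 4.12 (cv2) and the standard library are available. Lean on these libraries where they do the work, as an engineer would, in place of code of your own. Each camera call takes 0.05 s, during which the arm holds its last target. There are 200 camera calls.

## Working session

There is one attempt and no reset: what is moved stays moved. The work goes in short steps, Python scripts to look and compute and a tool call to move; the robot and the scene stay as the last step left them, time stands still between calls to the robot, and variables do not carry over. Pictures are saved under pics/ and viewed, at most 10 in all, crops included, and the job is handed in when it is done.

Besides the shell and the picture viewer there is one more tool, called after "Request:" by a JSON object that holds its "api" and its "payload". move_arm: Moves the arm, as the interface text tells. Its arguments: {"type":"object","properties":{"linear":{"type":"array"},"delta_rot":{"type":"array"},"fingers":{"type":"array"},"grip_force":{"type":"number"}},"required":["linear","delta_rot","fingers"]}

```bash
mkdir -p pics; ls; python3 - <<'E'
from workcell import r,camera,camera_params
import cv2,numpy as np
for n in("scene","top"):
    p,d=camera(n); cv2.imwrite(f"pics/{n}0.png",p); np.save(f"{n}0.npy",d); 
    c=camera_params(n); print(n,c); 
s=r.read_state(); print(s)
E
```

```text
pics
scene {'camera_matrix': array([[471.26825431,   0.        , 316.49938348],
       [  0.        , 471.26825431, 237.48471163],
       [  0.        ,   0.        ,   1.        ]]), 'R': array([[ 0.68094845, -0.73225875, -0.01031189],
       [-0.45730168, -0.41417552, -0.78697764],
       [ 0.57200033,  0.54060685, -0.61689533]]), 't': array([-0.65154514,  0.11007008,  0.80252776])}
top {'camera_matrix': array([[577.95061981,   0.        , 314.64107068],
       [  0.        , 577.95061981, 239.75802603],
       [  0.        ,   0.        ,   1.        ]]), 'R': array([[-0.01407456, -0.99970354, -0.01986796],
       [-0.99512728,  0.01594388, -0.09730102],
       [ 0.09758895,  0.01840168, -0.99505667]]), 't': array([-0.37678808,  0.56703415,  1.08961806])}
{'time': 0.1, 'q': array([-1.31439150e+00,  1.31082492e-01,  1.48920291e+00, -4.77466562e-06,
        1.52302450e+00, -8.53939372e-02]), 'dq': array([ 0.00059847, -0.000625  , -0.00107811,  0.00155697, -0.00031358,
       -0.0004463 ]), 'joint_efforts': array([ 7.68061291e-04, -5.70953500e+01, -5.01940727e+01, -1.11367062e-04,
        8.12692917e-03,  3.26215820e-05]), 'ee_pos': array([ 0.20100067, -0.56478201,  0.23033337]), 'tcp_rot': array([-3.09414087e+00, -5.33996013e-01,  2.37699841e-04]), 'wrist_force': array([ 0.48028454, -0.00865933, -1.14838966]), 'ft_torque': array([ 0.00236369,  0.05144917, -0.03019715]), 'gripper_force': 0.0, 'gripper_width': 0.08521617849451164}
```

View pics/scene0.png

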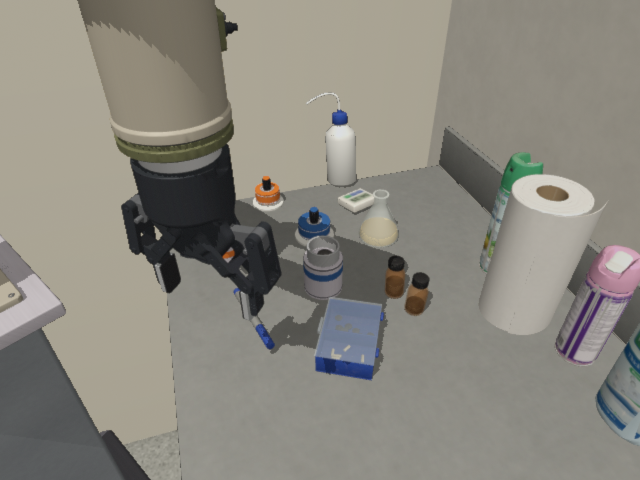

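View pics/top0.png

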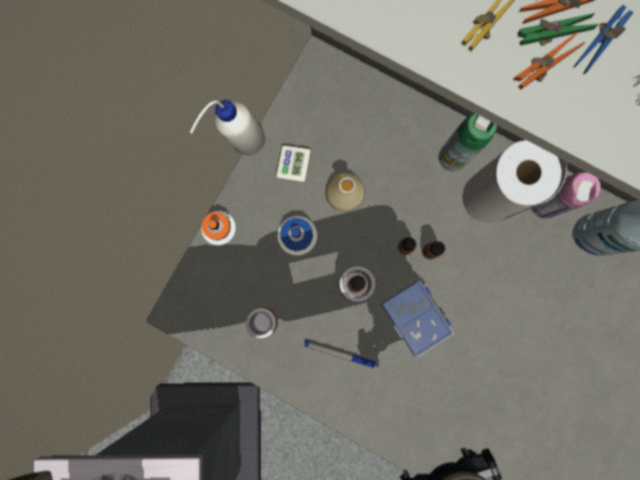

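The scene view shows the blue lids at about (314,225) and the blue canister at (323,268) with the vial inside. In the top view the lids are at (297,235), the blue canister at (357,284), the flask at (345,190), the orange lids at (218,227) and the orange canister at (262,322).

```bash
cat > h.py <<'E'
import numpy as np,cv2
from workcell import r,camera,camera_params
def cloud(name,d):
    c=camera_params(name);K=c["camera_matrix"];v,u=np.mgrid[:480,:640]
    P=np.stack([(u-K[0,2])/K[0,0]*d,(v-K[1,2])/K[1,1]*d,d],-1)
    W=(P-c["t"])@c["R"]; W[d==0]=np.nan; return W
def onplane(name,uv,z):
    c=camera_params(name);K=c["camera_matrix"];uv=np.atleast_2d(uv).astype(float)
    ray=np.c_[(uv-K[[0,1],[2,2]])/K[0,0],np.ones(len(uv))]@c["R"]; o=-c["R"].T@c["t"]
    return o+ray*((z-o[2])/ray[:,2])[:,None]
def circ(p):
    A=np.c_[2*p[:,:2],np.ones(len(p))];s=np.linalg.lstsq(A,(p[:,:2]**2).sum(1),rcond=None)[0]
    return s[:2],np.sqrt(s[2]+s[:2]@s[:2])
E
python3 - <<'E'
from h import *
for n,sl,sc in(("top",(297,235),(357,284)),("scene",(314,225),(323,268))):
    img=cv2.imread(f"pics/{n}0.png");d=np.load(f"{n}0.npy");W=cloud(n,d)
    hsv=cv2.cvtColor(img,cv2.COLOR_BGR2HSV)
    g=onplane(n,[sl],0.037)[0];gc=onplane(n,[sc],0.094 if n=="top" else .05)[0]; print(n,"guess",g.round(3),gc.round(3))
    def near(c,R,z0,z1): return (np.hypot(W[...,0]-c[0],W[...,1]-c[1])<R)&(W[...,2]>z0)&(W[...,2]<z1)
    for nm,c,R,z0,z1 in(("plate",g,.05,.030,.043),("knob",g,.04,.056,.075),("rim",gc,.05,.086,.105),("shoulder",gc,.05,.06,.078)):
        m=near(c,R,z0,z1);p=W[m]
        if len(p)<5: print(nm,len(p));continue
        (cx,cy),R2=cv2.minEnclosingCircle(p[:,:2].astype(np.float32))
        print(nm,len(p),"enc",round(cx,4),round(cy,4),round(R2,4),"mean",p.mean(0).round(4),"bb",p.min(0).round(3),p.max(0).round(3))
    # colour: blue region of lid in top view
    if n=="top":
        b=((hsv[...,0]>95)&(hsv[...,0]<130)&(hsv[...,1]>110)).astype(np.uint8); b[:,:260]=0;b[:,330:]=0;b[:200]=0;b[270:]=0
        cs,_=cv2.findContours(b,cv2.RETR_EXTERNAL,cv2.CHAIN_APPROX_NONE);k=max(cs,key=cv2.contourArea)
        print("blue",cv2.fitEllipse(k)); print(circ(onplane(n,k[:,0],.037)),circ(onplane(n,k[:,0],.03)))
v=cv2.imread("pics/top0.png")
cv2.imwrite("pics/crop.png",cv2.resize(v[150:350,200:460],(780,600),interpolation=cv2.INTER_CUBIC))
print(camera_params("wrist"))
E
```

```text
top guess [ 0.57  -0.352  0.037] [ 0.474 -0.461  0.094]
plate 765 enc 0.5732 -0.3501 0.0316 mean [ 0.5726 -0.3501  0.0369] bb [ 0.543 -0.381  0.031] [ 0.605 -0.319  0.043]
knob 71 enc 0.5734 -0.35 0.0092 mean [ 0.5727 -0.3499  0.0629] bb [ 0.565 -0.359  0.058] [ 0.582 -0.342  0.067]
rim 181 enc 0.4755 -0.4623 0.0269 mean [ 0.4758 -0.4624  0.0935] bb [ 0.449 -0.488  0.087] [ 0.502 -0.436  0.1  ]
shoulder 442 enc 0.4757 -0.4622 0.0334 mean [ 0.475  -0.461   0.0709] bb [ 0.443 -0.496  0.061] [ 0.508 -0.43   0.078]
blue ((296.09259033203125, 233.55181884765625), (30.147136688232422, 30.668292999267578), 157.74856567382812)
(array([ 0.57254705, -0.3502908 ]), np.float64(0.029073506648050668)) (array([ 0.57331367, -0.34993612]), np.float64(0.02925937848066509))
scene guess [ 0.559 -0.364  0.037] [ 0.469 -0.47   0.05 ]
plate 471 enc 0.5697 -0.352 0.0324 mean [ 0.5651 -0.3571  0.0359] bb [ 0.538 -0.384  0.03 ] [ 0.601 -0.321  0.043]
knob 61 enc 0.5703 -0.3523 0.0092 mean [ 0.5689 -0.3539  0.0614] bb [ 0.561 -0.361  0.056] [ 0.579 -0.344  0.065]
rim 327 enc 0.4731 -0.4643 0.0278 mean [ 0.472  -0.4661  0.0911] bb [ 0.446 -0.491  0.086] [ 0.5   -0.438  0.095]
shoulder 668 enc 0.4721 -0.4654 0.033 mean [ 0.4665 -0.4709  0.0701] bb [ 0.44  -0.498  0.06 ] [ 0.503 -0.435  0.078]
{'camera_matrix': array([[371.64829954,   0.        , 322.6285923 ],
       [  0.        , 371.64829954, 240.21950454],
       [  0.        ,   0.        ,   1.        ]]), 'R': array([[ 3.35973106e-01, -9.41871299e-01, -7.26220617e-04],
       [-9.02197112e-01, -3.22042238e-01,  2.86930599e-01],
       [-2.70485570e-01, -9.57457705e-02, -9.57951097e-01]]), 't': array([-0.60088185, -0.03738088,  0.37850865])}
```

View pics/crop.png

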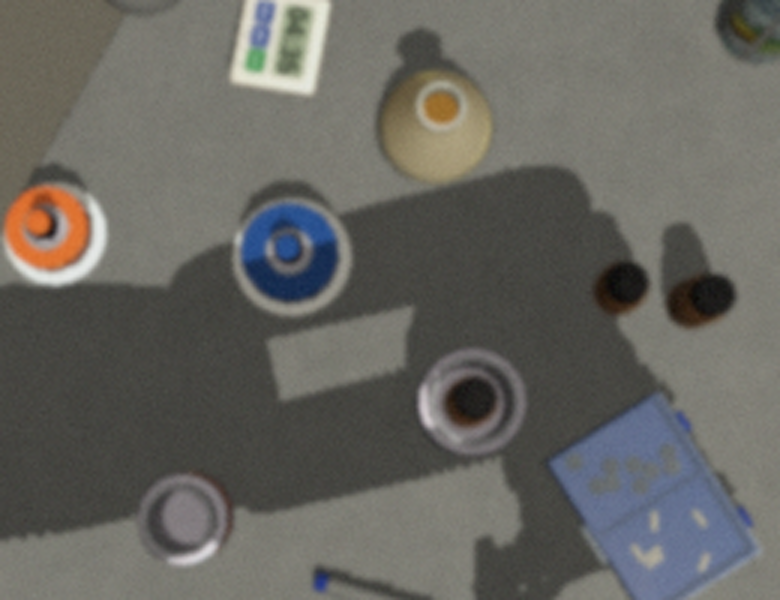

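The crop confirms which set is blue: lids at crop (290,247), canister at (471,401). The two views agree on the knob-to-canister offset, about (-97.5, -112) mm, and the heights match the specification. I'll move above the knob.

Request:
{"api": "move_arm", "payload": {"linear": [[0.0526,-0.0096,0.006],[0.0526,-0.0096,0.006],[0.0526,-0.0096,0.006],[0.0526,-0.0096,0.006]], "delta_rot": [[0,0,0],[0,0,0],[0,0,0],[0,0,0]], "fingers": [0.0854,0.08,0.07,0.06], "grip_force": 40}}

```text
time: 0.6
ee_pos: [0.3876, -0.4574, 0.2066]
tcp_rot: [-3.095, -0.534, 0.0]
wrist_force: [-0.2, -1.1, -0.4]
gripper_width: 0.0601
gripper_force: 0.0
```

Request:
{"api": "move_arm", "payload": {"linear": [[0.0526,-0.0096,0.006],[0.0526,-0.0096,0.006],[0.0526,-0.0096,0.006],[0.0526,-0.0096,0.006],[0,0,0]], "delta_rot": [[0,0,0],[0,0,0],[0,0,0],[0,0,0],[0,0,0]], "fingers": [0.05,0.05,0.05,0.05,0.05]}}

```text
time: 1.23
ee_pos: [0.5741, -0.3484, 0.1813]
tcp_rot: [-3.092, -0.541, 0.002]
wrist_force: [-0.4, -0.7, -1.0]
gripper_width: 0.0501
gripper_force: 0.0
```

```bash
cat >> h.py <<'E'
from scipy.spatial.transform import Rotation as Ro
def tool():
    s=r.read_state();return s,Ro.from_rotvec(s["tcp_rot"]).as_matrix()
def wray(c,uv):
    K=c["camera_matrix"];a=(np.atleast_2d(uv)-K[[0,1],[2,2]])/K[0,0];t=np.linalg.norm(a,axis=1)[:,None]
    return np.c_[a/t*np.sin(t),np.cos(t)]@c["R"],-c["R"].T@c["t"]
def wplane(c,uv,z):
    d,o=wray(c,np.asarray(uv,float));return o+d*((z-o[2])/d[:,2])[:,None]
E
python3 - <<'E'
from h import *
import pickle
s,R=tool();c=camera_params("wrist");p,d=camera("wrist")
cv2.imwrite("pics/w1.png",p);np.save("w1.npy",d);pickle.dump(c,open("w1.pkl","wb"))
print(s["ee_pos"],R.round(4),s["wrist_force"],s["gripper_width"])
E
```

```text
[ 0.57413553 -0.34842965  0.18131115] [[ 9.406e-01  3.395e-01 -1.500e-03]
 [ 3.395e-01 -9.406e-01  2.300e-03]
 [-6.000e-04 -2.600e-03 -1.000e+00]] [-0.40271683 -0.6883214  -0.953609  ] 0.0500814273590101
```

View pics/w1.png

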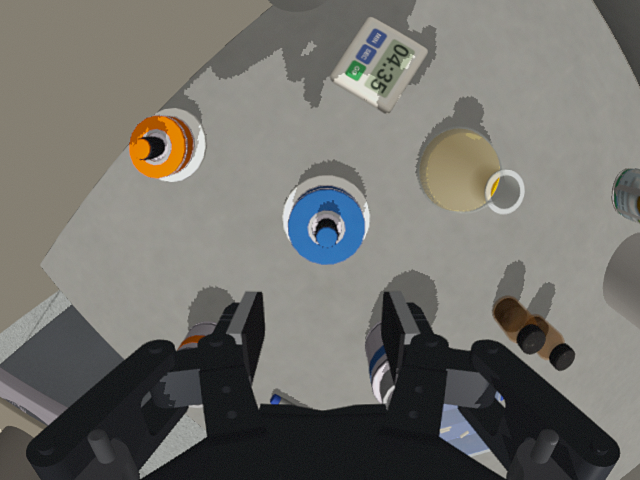

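The wrist view shows the knob's blue top at about (326,235), the plate around (326,225), and the finger midline near column 323. I'll work out the knob position from this third view.

```bash
python3 - <<'E'
from h import *
import pickle
p=cv2.imread("pics/w1.png");c=pickle.load(open("w1.pkl","rb"));s,R=tool();d=np.load("w1.npy")
h=cv2.cvtColor(p,cv2.COLOR_BGR2HSV)
b=((h[...,0]>95)&(h[...,0]<125)&(h[...,1]>120)).astype(np.uint8);m=np.zeros_like(b);cv2.circle(m,(326,225),55,1,-1);b&=m
n,l,st,ce=cv2.connectedComponentsWithStats(b);print(st[1:][st[1:,4]>30],ce[1:][st[1:,4]>30])
for z in(.064,):
    K=b.copy();K[:]=0;K[222:250,310:342]=b[222:250,310:342]
    n,l,st,ce=cv2.connectedComponentsWithStats(K)
    for i in range(1,n):
        if st[i,4]>60:
            q=np.argwhere(l==i)[:,::-1];w=wplane(c,q,z);e=cv2.minEnclosingCircle(w[:,:2].astype(np.float32));print("knobcand",st[i],w.mean(0).round(4),e)
cs,_=cv2.findContours(b,cv2.RETR_EXTERNAL,cv2.CHAIN_APPROX_NONE);k=max(cs,key=cv2.contourArea)[:,0]
print("depth knob,plate,",d[235,326],d[225,295])
k=k[k[:,1]>222];w=wplane(c,k,.037);print("plate",circ(w))
K2=c["camera_matrix"];o=-c["R"].T@c["t"];print("cam in tool",R.T@(o-s["ee_pos"]))
E
```

```text
[[ 313  186   27    4   37]
 [ 288  190   76   74 3735]] [[326.45945946 187.16216216]
 [325.99223561 226.92878179]]
knobcand [310 227  32  23 528] [ 0.5713 -0.3534  0.064 ] ((0.5690661072731018, -0.35398802161216736), 0.01246595662087202)
depth knob,plate, 0.2709884 0.2968464
plate (array([ 0.57291648, -0.35314368]), np.float64(0.029984704048455782))
cam in tool [ 0.07505556  0.00035491 -0.14216129]
```

```bash
cat >> h.py <<'E'
def wcloud(c,d):
    v,u=np.mgrid[:480,:640];K=c["camera_matrix"];a=np.stack([u-K[0,2],v-K[1,2]],-1)/K[0,0]
    t=np.linalg.norm(a,axis=-1,keepdims=True)+1e-9;P=np.concatenate([a/t*np.tan(t),np.ones_like(t)],-1)*d[...,None]
    W=(P-c["t"])@c["R"];W[(d==0)|(t[...,0]>1.2)]=np.nan;return W
def rep(W,c,R,z0,z1):
    m=(np.hypot(W[...,0]-c[0],W[...,1]-c[1])<R)&(W[...,2]>z0)&(W[...,2]<z1);p=W[m]
    if len(p)<5: return len(p)
    (x,y),q=cv2.minEnclosingCircle(p[:,:2].astype(np.float32));return len(p),np.round((x,y,q),4),p.mean(0).round(4)
E
python3 - <<'E'
from h import *
import pickle
c=pickle.load(open("w1.pkl","rb"));W=wcloud(c,np.load("w1.npy"));g=(.572,-.351)
print("knob",rep(W,g,.03,.061,.068));print("plate",rep(W,g,.05,.034,.041));print("rim",rep(W,(.474,-.463),.05,.088,.1))
s,R=tool()
for nm,t in(("top",(.5733,-.3501)),("scene",(.570,-.3523)),("mean",(.572,-.352))):
    print(nm,(R.T@(np.r_[t,.04]-s["ee_pos"])).round(4))
E
```

```text
knob (338, array([ 0.5732, -0.3533,  0.0086]), array([ 0.5737, -0.353 ,  0.0637]))
plate (3940, array([ 0.5732, -0.3528,  0.0319]), array([ 0.5745, -0.3526,  0.037 ]))
rim (141, array([ 0.4725, -0.445 ,  0.0143]), array([ 0.4757, -0.4405,  0.0923]))
top [0.0007 0.0005 0.1418]
scene [-0.0031  0.0015  0.1418]
mean [-0.0011  0.0019  0.1418]
```

Request:
{"api": "move_arm", "payload": {"linear": [[-0.0015,0.0022,0.03],[0,0,0.04],[0,0,0.035],[0,0,0.02],[0,0,0.01]], "delta_rot": [[0,0,0],[0,0,0],[0,0,0],[0,0,0],[0,0,0]], "fingers": [0.05,0.05,0.05,0.05,0.05]}}

```text
time: 1.9
ee_pos: [0.5702, -0.3548, 0.0473]
tcp_rot: [-3.095, -0.533, 0.002]
wrist_force: [-0.2, -0.1, -0.2]
gripper_width: 0.0498
gripper_force: 0.0
```

Request:
{"api": "move_arm", "payload": {"linear": [[0,0,0.005],[0,0,0],[0,0,0],[0,0,0]], "delta_rot": [[0,0,0],[0,0,0],[0,0,0],[0,0,0]], "fingers": [0.05,0.035,0.028,0.025]}}

```text
time: 2.4
ee_pos: [0.5717, -0.3548, 0.0443]
tcp_rot: [3.095, 0.534, 0.002]
wrist_force: [0.3, 0.1, -1.5]
gripper_width: 0.025
gripper_force: 0.0
```

```bash
python3 - <<'E'
from h import *
s,R=tool();p,d=camera("wrist");cv2.imwrite("pics/w2.png",p);print(s["ee_pos"],R.round(4)[:,2],s["wrist_force"],s["gripper_width"])
E
```

```text
[ 0.57172038 -0.3547886   0.04427574] [ 1.2e-03 -9.0e-04 -1.0e+00] [ 0.34715177  0.06848717 -1.47791411] 0.024982207314846207
```

View pics/w2.png

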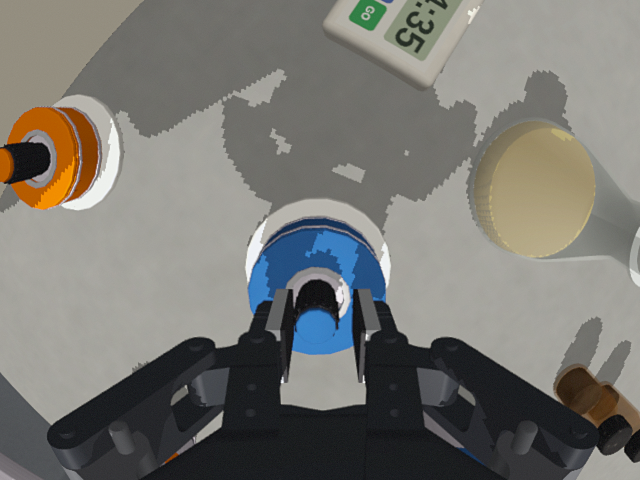

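The wrist view shows the knob centred near column 318 between fingers centred near column 325. That puts the tool about 2.5 mm too far along +y, so I'll correct it, lower 3 mm and close.

Request:
{"api": "move_arm", "payload": {"linear": [[0,-0.0025,0.003],[0,0,0],[0,0,0],[0,0,0],[0,0,0]], "delta_rot": [[0,0,0],[0,0,0],[0,0,0],[0,0,0],[0,0,0]], "fingers": [0.025,0.022,0.016,0.012,0.01], "grip_force": 40}}

```text
time: 3.08
ee_pos: [0.5702, -0.352, 0.0401]
tcp_rot: [-3.096, -0.534, 0.0]
wrist_force: [0.4, 0.0, -1.5]
gripper_width: 0.0156
gripper_force: 39.0
```

Request:
{"api": "move_arm", "payload": {"linear": [[0,0,0],[0,0,0],[0,0,-0.01],[0,0,-0.01],[0,0,-0.01]], "delta_rot": [[0,0,0],[0,0,0],[0,0,0],[0,0,0],[0,0,0]], "fingers": [0.01,0.01,0.01,0.01,0.01]}}

```text
time: 3.7
ee_pos: [0.5707, -0.3524, 0.0717]
tcp_rot: [3.095, 0.534, 0.001]
wrist_force: [-0.3, -0.1, -2.2]
gripper_width: 0.0158
gripper_force: 39.0
```

Request:
{"api": "move_arm", "payload": {"linear": [[0,0,-0.02],[0,0,-0.025],[0,0,-0.025],[0,0,-0.02],[0,0,0]], "delta_rot": [[0,0,0],[0,0,0],[0,0,0],[0,0,0],[0,0,0]], "fingers": [0.01,0.01,0.01,0.01,0.01]}}

```text
time: 4.32
ee_pos: [0.5717, -0.353, 0.1636]
tcp_rot: [3.092, 0.534, 0.005]
wrist_force: [0.5, 0.4, -2.2]
gripper_width: 0.0154
gripper_force: 39.1
```

```bash
python3 - <<'E'
from h import *
import pickle
s,R=tool();c=camera_params("wrist");p,d=camera("wrist");W=wcloud(c,d);print(s["ee_pos"],s["wrist_force"],s["gripper_width"],R.round(4)[:,2])
z=s["ee_pos"][2]-.040;g=s["ee_pos"]
print("wrist plate",rep(W,g,.045,.033+z,.041+z),"all z",np.nanmedian(W[(np.hypot(W[...,0]-g[0]-.02,W[...,1]-g[1])<.01)&(W[...,2]>.1)][:,2]))
ps,ds=camera("scene");W2=cloud("scene",ds);print("scene plate",rep(W2,g,.045,.03+z,.043+z),"top",end="")
pt,dt=camera("top");W3=cloud("top",dt);print(rep(W3,g,.045,.03+z,.043+z))
print("rim top/scene",rep(W3,(.475,-.462),.05,.086,.1),rep(W2,(.473,-.464),.05,.086,.1))
cv2.imwrite("pics/c3.png",np.hstack([cv2.resize(ps[100:340,180:430],(400,384)),cv2.resize(p[180:430,190:450],(400,384))]))
E
```

```text
[ 0.57166271 -0.35304529  0.16355643] [ 0.5355993   0.41186425 -2.16429375] 0.015353322074014839 [ 0.004  -0.0029 -1.    ]
wrist plate (8309, array([ 0.5748, -0.3541,  0.0322]), array([ 0.5855, -0.35  ,  0.1603])) all z 0.24572330593205857
scene plate (409, array([ 0.5697, -0.3534,  0.0326]), array([ 0.5627, -0.3601,  0.158 ])) top0
rim top/scene (183, array([ 0.4756, -0.4623,  0.0269]), array([ 0.4757, -0.4629,  0.0935])) (327, array([ 0.473 , -0.4645,  0.0278]), array([ 0.4721, -0.4658,  0.0911]))
```

View pics/c3.png

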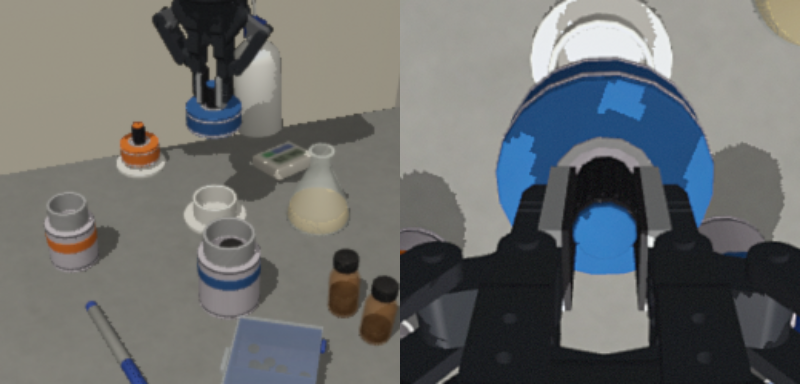

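Both lids came up together: the left crop shows the blue cap hanging level from the fingers, and the right crop shows the knob between the pads. Next I'll go above the canister.

Request:
{"api": "move_arm", "payload": {"linear": [[-0.03,0.017,0],[-0.035,0.019,0],[-0.035,0.019,0],[-0.0287,0.0167,0.005],[0,0,0]], "delta_rot": [[0,0,0],[0,0,0],[0,0,0],[0,0,0],[0,0,0]], "fingers": [0.01,0.01,0.01,0.01,0.01]}}

```text
time: 5.1
ee_pos: [0.4704, -0.4639, 0.1529]
tcp_rot: [-3.094, -0.529, 0.004]
wrist_force: [1.6, 0.5, -1.6]
gripper_width: 0.0153
gripper_force: 39.1
```

Request:
{"api": "move_arm", "payload": {"linear": [[0,0,0],[0,0,0],[0,0,0]], "delta_rot": [[0,0,0],[0,0,0],[0,0,0]], "fingers": [0.01,0.01,0.01]}}

```text
time: 5.48
ee_pos: [0.4738, -0.4621, 0.1553]
tcp_rot: [-3.095, -0.536, -0.0]
wrist_force: [0.7, 1.1, -0.7]
gripper_width: 0.0154
gripper_force: 39.1
```

```bash
cat > m.py <<'E'
from h import *
s,R=tool();c=camera_params("wrist");p,d=camera("wrist");W=wcloud(c,d);print(s["ee_pos"].round(4),s["wrist_force"].round(2),s["gripper_width"],R.round(4)[:,2])
z=s["ee_pos"][2]-.040;g=s["ee_pos"]
def edge(W,zz):
    m=(np.hypot(W[...,0]-g[0],W[...,1]-g[1])<.045)&(abs(W[...,2]-zz)<.012);q=W[m]
    if len(q)<50:return len(q)
    q=q[cv2.convexHull(q[:,:2].astype(np.float32),returnPoints=False)[:,0]];return circ(q)
# plate rim arc: circle fit of hull + rep
ps,ds=camera("scene");W2=cloud("scene",ds);pt,dt=camera("top");W3=cloud("top",dt)
for n,w in(("wrist",W),("scene",W2),("top",W3)): print(n,"plate",rep(w,g,.045,.030+z,.043+z),"rim",rep(w,(.474,-.463),.05,.086,.1))
i=0
import glob;k=len(glob.glob("pics/m*.png"))
cv2.imwrite(f"pics/m{k}.png",np.hstack([cv2.resize(ps[120:320,220:420],(400,400)),cv2.resize(p[130:430,170:470],(400,400))]))
E
python3 m.py
```

```text
[ 0.4738 -0.4621  0.1553] [ 0.72  1.09 -0.72] 0.015379466105034885 [ 1.e-04  1.e-04 -1.e+00]
wrist plate (8301, array([ 0.4755, -0.4639,  0.0319]), array([ 0.4868, -0.4601,  0.1519])) rim (443, array([ 0.4918, -0.4613,  0.0212]), array([ 0.4985, -0.4592,  0.0922]))
scene plate (623, array([ 0.4723, -0.4642,  0.0321]), array([ 0.4636, -0.4713,  0.1512])) rim (244, array([ 0.4717, -0.4651,  0.0275]), array([ 0.466, -0.472,  0.091]))
top plate 0 rim 0
```

View pics/m0.png

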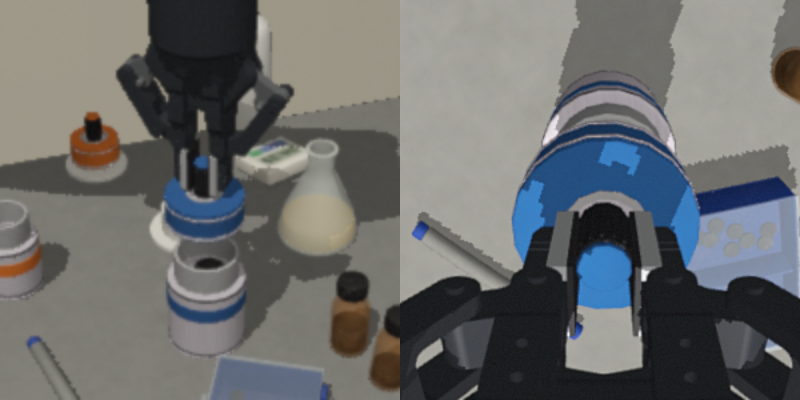

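The lids hover in line with the canister in both crops: scene lid column about 205 against canister 206, wrist lid 606 against canister 609. Before lowering I'll check this with fixed-radius arc fits.

```bash
cat > f.py <<'E'
from h import *
from scipy.optimize import least_squares
def arc(q,Rk,g,cam):
    # outer-boundary points by angle bin, on the side facing cam, fixed radius fit
    v=q[:,:2]-g[:2];a=np.arctan2(v[:,1],v[:,0]);rr=np.hypot(*v.T);b=np.round(a/.12).astype(int);P=[]
    for k in np.unique(b):
        i=np.where(b==k)[0]; 
        if len(i)>=3: j=i[np.argsort(rr[i])[-max(1,len(i)//10)]];P.append(q[j,:2]) if rr[j]>Rk-.006 else 0
    P=np.array(P);f=least_squares(lambda c:np.hypot(*(P-c).T)-Rk,g[:2],loss="soft_l1",f_scale=.0007)
    return len(P),f.x.round(4),np.round(np.std(f.fun),4)
s,R=tool();g=s["ee_pos"];z=g[2]-.040;c=camera_params("wrist")
p,d=camera("wrist");W=wcloud(c,d);p2,d2=camera("scene");W2=cloud("scene",d2)
for n,w in(("wrist",W),("scene",W2)):
    out=[]
    for z0,z1,Rk,wide in((z+.033,z+.041,.0315,.04),(.045,.073,.033,.042),(.0745,.094,.027,.030)):
        m=(np.hypot(w[...,0]-g[0],w[...,1]-g[1])<wide)&(w[...,2]>z0)&(w[...,2]<z1)
        try: out.append(arc(w[m],Rk,g,None))
        except Exception as e: out.append((m.sum(),))
    print(n,"plate/body/neck",out)
print(g,R.round(3).tolist())
E
python3 f.py
```

```text
wrist plate/body/neck [(41, array([ 0.4742, -0.4646]), np.float64(0.0009)), (25, array([ 0.4756, -0.4655]), np.float64(0.0002)), (16, array([ 0.4753, -0.4655]), np.float64(0.0002))]
scene plate/body/neck [(37, array([ 0.4729, -0.4635]), np.float64(0.0011)), (32, array([ 0.4725, -0.4648]), np.float64(0.0004)), (52, array([ 0.4724, -0.4652]), np.float64(0.0007))]
[ 0.47355468 -0.4624207   0.15541126] [[0.942, 0.336, 0.0], [0.336, -0.942, -0.0], [0.0, 0.0, -1.0]]
```

The remaining offset is about 1.2 mm along tool +y. I'll correct it and lower in stages.

Request:
{"api": "move_arm", "payload": {"linear": [[0,0.0012,0.01],[0,0,0.01],[0,0,0.006],[0,0,0.004],[0,0,0]], "delta_rot": [[0,0,0],[0,0,0],[0,0,0],[0,0,0],[0,0,0]], "fingers": [0.01,0.01,0.01,0.01,0.01]}}

```text
time: 6.35
ee_pos: [0.4733, -0.4638, 0.1248]
tcp_rot: [-3.095, -0.534, 0.001]
wrist_force: [0.5, -0.4, -1.6]
gripper_width: 0.0155
gripper_force: 39.1
```

```bash
python3 f.py
```

```text
wrist plate/body/neck [(41, array([ 0.474 , -0.4658]), np.float64(0.0008)), (23, array([ 0.4756, -0.4654]), np.float64(0.0002)), (8, array([ 0.4752, -0.4656]), np.float64(0.0001))]
scene plate/body/neck [(37, array([ 0.4728, -0.465 ]), np.float64(0.0008)), (33, array([ 0.4728, -0.4649]), np.float64(0.0004)), (22, array([ 0.473, -0.465]), np.float64(0.0004))]
[ 0.47331667 -0.46375443  0.12479818] [[0.942, 0.335, -0.0], [0.335, -0.942, 0.001], [-0.0, -0.001, -1.0]]
```

Request:
{"api": "move_arm", "payload": {"linear": [[0.0007,0,0.003],[0,0,0.003],[0,0,0.002],[0,0,0]], "delta_rot": [[0,0,0],[0,0,0],[0,0,0],[0,0,0]], "fingers": [0.01,0.01,0.01,0.01]}}

```text
time: 6.95
ee_pos: [0.474, -0.4635, 0.1169]
tcp_rot: [-3.095, -0.534, 0.001]
wrist_force: [0.1, -0.6, -2.3]
gripper_width: 0.0155
gripper_force: 39.2
```

```bash
python3 f.py
```

```text
wrist plate/body/neck [(41, array([ 0.4747, -0.4656]), np.float64(0.0009)), (24, array([ 0.4757, -0.4654]), np.float64(0.0001)), (3, array([ 0.4743, -0.4606]), np.float64(0.0001))]
scene plate/body/neck [(38, array([ 0.4737, -0.4644]), np.float64(0.0009)), (31, array([ 0.4727, -0.4648]), np.float64(0.0004)), (17, array([ 0.473 , -0.4648]), np.float64(0.0006))]
[ 0.4739721  -0.46352062  0.1169028 ] [[0.942, 0.335, -0.0], [0.335, -0.942, 0.001], [-0.0, -0.001, -1.0]]
```

Request:
{"api": "move_arm", "payload": {"linear": [[0,0,0.003],[0,0,0.003],[0,0,0.002],[0,0,0.002],[0,0,0]], "delta_rot": [[0,0,0],[0,0,0],[0,0,0],[0,0,0],[0,0,0]], "fingers": [0.01,0.01,0.01,0.01,0.01]}}

```text
time: 7.68
ee_pos: [0.474, -0.4637, 0.107]
tcp_rot: [-3.096, -0.534, 0.0]
wrist_force: [-1.9, -0.9, -2.9]
gripper_width: 0.0154
gripper_force: 39.1
```

Request:
{"api": "move_arm", "payload": {"linear": [[0,0,0.0015],[0,0,0.001],[0,0,0.001],[0,0,0]], "delta_rot": [[0,0,0],[0,0,0],[0,0,0],[0,0,0]], "fingers": [0.01,0.01,0.01,0.01]}}

```text
time: 8.18
ee_pos: [0.4743, -0.4639, 0.1042]
tcp_rot: [3.095, 0.534, 0.0]
wrist_force: [-2.3, -0.9, 1.5]
gripper_width: 0.0156
gripper_force: 39.4
```

```bash
cat > z.py <<'E'
from h import *
s,R=tool();g=(.474,-.464);c=camera_params("wrist");p,d=camera("wrist");W=wcloud(c,d);p2,d2=camera("scene");W2=cloud("scene",d2)
h=lambda q:cv2.cvtColor(q,cv2.COLOR_BGR2HSV)
for n,w,q in(("wrist",W,h(p)),("scene",W2,h(p2))):
    rr=np.hypot(w[...,0]-g[0],w[...,1]-g[1]);blue=(q[...,0]>95)&(q[...,0]<130)&(q[...,1]>100)
    m=blue&(rr>.014)&(rr<.027)&(w[...,2]>.075)&(w[...,2]<.125);k=blue&(rr<.011)&(w[...,2]>.115)&(w[...,2]<.15);f=(rr>.0335)&(rr<.055)&(w[...,2]<.02)
    P=w[m];
    if len(P)>20:
        A=np.c_[P[:,:2]-g,np.ones(len(P))];co=np.linalg.lstsq(A,P[:,2],rcond=None)[0]
    else: co=0
    print(n,"plate z",len(P),np.median(P[:,2]) if len(P) else 0,"plane",co,"knobtop",k.sum(),np.median(w[k][:,2]) if k.any() else 0,"floor",np.median(w[f][:,2]))
print(s["ee_pos"].round(4),s["wrist_force"].round(2))
cv2.imwrite("pics/z%d.png"%int(s["time"]*100),np.hstack([cv2.resize(p2[160:310,245:395],(400,400)),cv2.resize(p[130:430,170:470],(400,400))]))
E
python3 z.py; ls pics
```

```text
wrist plate z 4204 0.10098859191068493 plane [-0.00921106 -0.00201517  0.10124881] knobtop 1293 0.12796205101575298 floor -1.7974444335193776e-05
scene plate z 250 0.10062968893449492 plane [ 0.01179763 -0.0003924   0.10101667] knobtop 43 0.12741129181197897 floor -0.0003426173517231774
[ 0.4743 -0.4639  0.1042] [-2.31 -0.88  1.5 ]
c3.png
crop.png
m0.png
scene0.png
top0.png
w1.png
w2.png
z817.png
```

The plate measures 0.101 m and the knob top 0.128 m, which are the seated heights, and the wrist force shows contact. I'll press very lightly and then release.

Request:
{"api": "move_arm", "payload": {"linear": [[0,0,0.001],[0,0,0]], "delta_rot": [[0,0,0],[0,0,0]], "fingers": [0.01,0.01]}}

```text
time: 8.52
ee_pos: [0.4745, -0.4641, 0.1041]
tcp_rot: [3.095, 0.534, 0.001]
wrist_force: [-4.8, 2.0, 7.4]
gripper_width: 0.0153
gripper_force: 40.1
```

Request:
{"api": "move_arm", "payload": {"linear": [[0,0,-0.001],[0,0,0],[0,0,0],[0,0,0],[0,0,0]], "delta_rot": [[0,0,0],[0,0,0],[0,0,0],[0,0,0],[0,0,0]], "fingers": [0.01,0.018,0.022,0.026,0.03]}}

```text
time: 9.15
ee_pos: [0.4742, -0.4636, 0.1037]
tcp_rot: [-3.096, -0.534, -0.0]
wrist_force: [0.6, -0.4, -0.1]
gripper_width: 0.0299
gripper_force: 0.0
```

Request:
{"api": "move_arm", "payload": {"linear": [[0,0,-0.01],[0,0,-0.025],[0,0,-0.03],[0,0,-0.02],[0,0,0]], "delta_rot": [[0,0,0],[0,0,0],[0,0,0],[0,0,0],[0,0,0]], "fingers": [0.04,0.05,0.0854,0.0854,0.0854]}}

```text
time: 9.78
ee_pos: [0.4752, -0.4648, 0.1916]
tcp_rot: [3.092, 0.534, 0.004]
wrist_force: [0.0, -0.7, 0.2]
gripper_width: 0.0857
gripper_force: 0.0
```

```bash
python3 z.py; python3 - <<'E'
import re
s=open("f.py").read().replace("z=g[2]-.040","z=.064");open("f2.py","w").write(s)
E
python3 f2.py
```

```text
wrist plate z 3360 0.10096370795603898 plane [-0.000946   -0.00128757  0.10097611] knobtop 535 0.12781775647082827 floor -1.0539462204305376e-05
scene plate z 313 0.10047575152359163 plane [0.00662159 0.00221141 0.10051036] knobtop 58 0.12720548084210398 floor -0.0003980976876063132
[ 0.4752 -0.4648  0.1916] [ 0.04 -0.67  0.17]
wrist plate/body/neck [(53, array([ 0.4757, -0.4665]), np.float64(0.0007)), (24, array([ 0.4756, -0.4655]), np.float64(0.0002)), (6, array([ 0.4763, -0.4616]), np.float64(0.0002))]
scene plate/body/neck [(46, array([ 0.4727, -0.4652]), np.float64(0.0006)), (26, array([ 0.4726, -0.465 ]), np.float64(0.0003)), (np.int64(2),)]
[ 0.47397068 -0.4634933   0.18808244] [[0.942, 0.335, -0.0], [0.335, -0.942, 0.001], [-0.0, -0.001, -1.0]]
```

Seated, level and released, with the canister unmoved. I'll lower the open fingers around the outer lid's skirt.

Request:
{"api": "move_arm", "payload": {"linear": [[0,0.0005,0.025],[0,0,0.03],[0,0,0.025],[0,0,0.015],[0,0,0]], "delta_rot": [[0,0,0],[0,0,0],[0,0,0],[0,0,0],[0,0,0]], "fingers": [0.0854,0.0854,0.0854,0.0854,0.0854]}}

```text
time: 10.6
ee_pos: [0.4734, -0.463, 0.0915]
tcp_rot: [-3.093, -0.534, 0.003]
wrist_force: [-0.2, -0.3, 0.4]
gripper_width: 0.0854
gripper_force: 0.0
```

Request:
{"api": "move_arm", "payload": {"linear": [[0,0,0.008],[0,0,0.006],[0,0,0.005],[0,0,0],[0,0,0]], "delta_rot": [[0,0,0],[0,0,0],[0,0,0],[0,0,0],[0,0,0]], "fingers": [0.0854,0.0854,0.0854,0.08,0.075]}}

```text
time: 11.22
ee_pos: [0.4744, -0.4643, 0.075]
tcp_rot: [3.096, 0.534, 0.0]
wrist_force: [-0.2, 0.6, -0.3]
gripper_width: 0.0752
gripper_force: 0.0
```

```bash
python3 z.py; python3 f2.py; ls -t pics | head -1
```

```text
wrist plate z 8321 0.10095333082289254 plane [-0.00071424 -0.00116491  0.10096571] knobtop 1749 0.127832824233664 floor -3.365379718958302e-06
scene plate z 312 0.10056725816502318 plane [-0.00656114 -0.00055084  0.10053276] knobtop 58 0.1270626447572067 floor -0.00037128708282344205
[ 0.4744 -0.4643  0.075 ] [-0.18  0.64 -0.26]
wrist plate/body/neck [(53, array([ 0.4749, -0.4656]), np.float64(0.0029)), (24, array([ 0.4757, -0.4654]), np.float64(0.0001)), (5, array([ 0.495, -0.412]), np.float64(0.0004))]
scene plate/body/neck [(47, array([ 0.4722, -0.4646]), np.float64(0.0027)), (25, array([ 0.4727, -0.4652]), np.float64(0.0002)), (np.int64(2),)]
[ 0.47449586 -0.46435194  0.07518073] [[0.942, 0.335, 0.0], [0.335, -0.942, -0.0], [0.0, 0.001, -1.0]]
z1122.png
```

View pics/z1122.png

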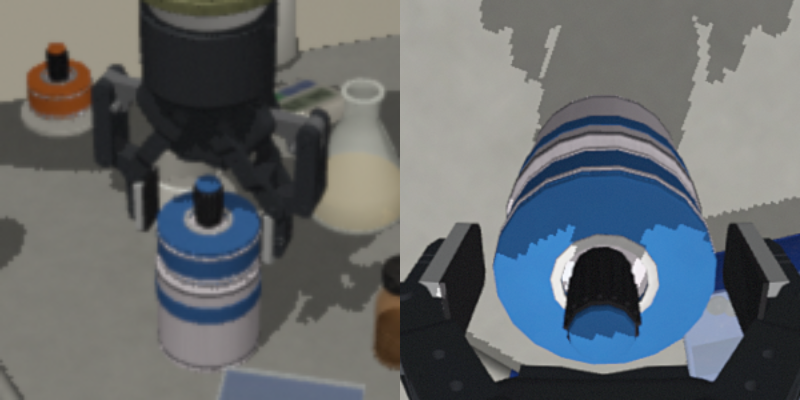

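The lid is centred between the open pads (wrist columns: lid 605, pads 604). Before closing I'll check how high the pad tips actually are.

```bash
python3 - <<'E'
from h import *
s,R=tool();c=camera_params("wrist");p,d=camera("wrist");W=wcloud(c,d);p2,d2=camera("scene");W2=cloud("scene",d2)
for n,w in(("wrist",W),("scene",W2)):
    L=(w-s["ee_pos"])@R
    for sg in(1,-1):
        m=(sg*L[...,1]>.035)&(sg*L[...,1]<.065)&(abs(L[...,0])<.014)&(L[...,2]<.03)&(L[...,2]>-.05)
        print(n,sg,m.sum(),"tip tool-z",np.percentile(L[m][:,2],[95,99,100]).round(4) if m.any() else 0)
E
```

```text
wrist 1 2913 tip tool-z [-0.0139 -0.0107 -0.008 ]
wrist -1 2906 tip tool-z [-0.014  -0.0106 -0.0091]
scene 1 189 tip tool-z [-0.0142 -0.0107 -0.0086]
scene -1 233 tip tool-z [-0.0134 -0.0093 -0.0084]
```

Request:
{"api": "move_arm", "payload": {"linear": [[0,0,0.004],[0,0,0],[0,0,0],[0,0,0],[0,0,0]], "delta_rot": [[0,0,0],[0,0,0],[0,0,0],[0,0,0],[0,0,0]], "fingers": [0.075,0.07,0.066,0.063,0.06], "grip_force": 30}}

```text
time: 12.15
ee_pos: [0.4745, -0.4643, 0.0711]
tcp_rot: [3.095, 0.534, 0.0]
wrist_force: [0.2, 0.1, 1.3]
gripper_width: 0.0623
gripper_force: 33.0
```

Request:
{"api": "move_arm", "payload": {"linear": [[0,0,0],[0,0,0],[0,0,0]], "delta_rot": [[0,0,0],[0,0,0],[0,0,0]], "fingers": [0.055,0.055,0.055]}}

```text
time: 12.52
ee_pos: [0.4745, -0.4644, 0.0711]
tcp_rot: [3.095, 0.534, 0.0]
wrist_force: [0.2, 0.0, 2.3]
gripper_width: 0.0625
gripper_force: 33.1
```

```bash
python3 z.py; python3 f2.py
```

```text
wrist plate z 8633 0.10099910791500509 plane [2.16736714e-05 1.66206210e-03 1.00996205e-01] knobtop 1843 0.1278288122380281 floor -1.9666647311901283e-05
scene plate z 304 0.10053161513963249 plane [-0.00444738 -0.00034562  0.10051899] knobtop 58 0.1270488726734331 floor -0.0003774592737637482
[ 0.4745 -0.4644  0.0711] [0.19 0.04 2.3 ]
wrist plate/body/neck [(52, array([ 0.4752, -0.4656]), np.float64(0.0014)), (24, array([ 0.4757, -0.4653]), np.float64(0.0001)), (5, array([ 0.4956, -0.4123]), np.float64(0.0005))]
scene plate/body/neck [(42, array([ 0.4728, -0.4646]), np.float64(0.0028)), (26, array([ 0.4727, -0.465 ]), np.float64(0.0002)), (np.int64(1),)]
[ 0.47446712 -0.4643376   0.07101492] [[0.942, 0.335, 0.0], [0.335, -0.942, -0.0], [0.0, 0.0, -1.0]]
```

The grip is on and nothing shifted. I'll lift slowly and check that the inner lid stays down.

Request:
{"api": "move_arm", "payload": {"linear": [[0,0,-0.003],[0,0,-0.005],[0,0,-0.006],[0,0,-0.006],[0,0,0]], "delta_rot": [[0,0,0],[0,0,0],[0,0,0],[0,0,0],[0,0,0]], "fingers": [0.055,0.055,0.055,0.055,0.055]}}

```text
time: 13.35
ee_pos: [0.4748, -0.4647, 0.0919]
tcp_rot: [3.094, 0.534, 0.001]
wrist_force: [0.2, -0.4, -0.9]
gripper_width: 0.0628
gripper_force: 33.0
```

```bash
sed -i 's/<.125)/<.145)/' z.py; python3 z.py
```

```text
wrist plate z 9907 0.12181619224077468 plane [0.00049707 0.00170141 0.12180798] knobtop 1452 0.12782029284284435 floor -9.109940603658066e-06
scene plate z 372 0.12080811838422086 plane [0.00327186 0.00513922 0.12081637] knobtop 59 0.12691382257851444 floor -0.00039762030278870584
[ 0.4748 -0.4647  0.0919] [ 0.19 -0.35 -0.85]
```

The outer lid is at 0.121 m and the knob top is still at 0.128 m, so the inner lid has stayed seated. I'll lift the remaining 80 mm.

Request:
{"api": "move_arm", "payload": {"linear": [[0,0,-0.012],[0,0,-0.016],[0,0,-0.016],[0,0,-0.016],[0,0,-0.012]], "delta_rot": [[0,0,0],[0,0,0],[0,0,0],[0,0,0],[0,0,0]], "fingers": [0.055,0.055,0.055,0.055,0.055]}}

```text
time: 14.08
ee_pos: [0.4747, -0.4646, 0.1647]
tcp_rot: [3.094, 0.534, 0.001]
wrist_force: [0.9, -0.6, -1.1]
gripper_width: 0.0627
gripper_force: 33.1
```

Request:
{"api": "move_arm", "payload": {"linear": [[0,0,-0.006],[0,0,-0.002],[0,0,0],[0,0,0],[0,0,0]], "delta_rot": [[0,0,0],[0,0,0],[0,0,0],[0,0,0],[0,0,0]], "fingers": [0.055,0.055,0.055,0.055,0.055]}}

```text
time: 14.7
ee_pos: [0.4741, -0.464, 0.1702]
tcp_rot: [-3.095, -0.534, 0.001]
wrist_force: [0.2, -0.0, -0.7]
gripper_width: 0.0629
gripper_force: 33.1
```

```bash
sed -i 's/>.075)&(w\[...,2\]<.145)/>.16)\&(w[...,2]<.23)/' z.py; python3 z.py; python3 f2.py | grep scene; ls -t pics|head -1
```

```text
wrist plate z 10092 0.20014669640926896 plane [-0.00051064  0.0025652   0.20015511] knobtop 0 0 floor -1.7749505359077965e-05
scene plate z 377 0.1998005460598535 plane [-0.03387192 -0.02182786  0.19943125] knobtop 49 0.12721746100770873 floor -0.00030477887952445496
[ 0.4741 -0.464   0.1702] [ 0.23 -0.03 -0.71]
scene plate/body/neck [(26, array([ 0.4788, -0.4625]), np.float64(0.0036)), (33, array([ 0.4726, -0.4649]), np.float64(0.0005)), (23, array([ 0.473, -0.465]), np.float64(0.0003))]
z1470.png
```

View pics/z1470.png

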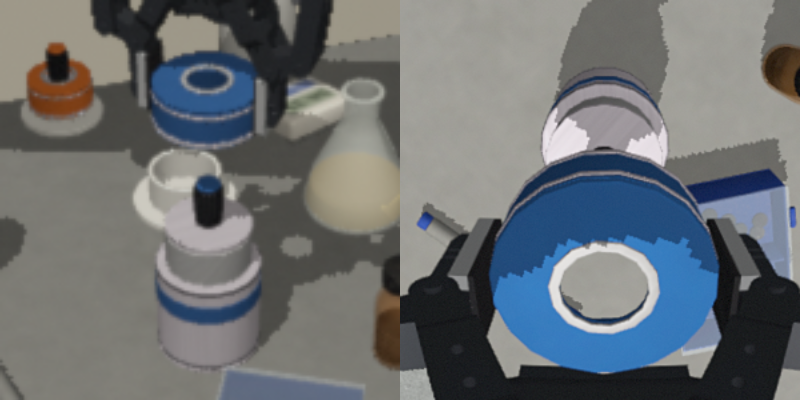

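The outer lid (crop (205,95)) is held level 99 mm above its seat. The inner lid is fully seated on the canister, with its knob at (208,200), and the canister hasn't moved. I'm handing in.

```bash
python3 -c "
from workcell import r
print(r.sign_off())"
```

```text
the job is handed in; nothing more can be done
None
```

The job is handed in: the blue lids were seated together on the blue canister and the knob released, and the arm now holds the outer lid level about 99 mm above its seat, with the inner lid still seated and the canister unmoved.

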